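Line up the polish jars, unbolt the splash gate and hold it ajar

ROBOT

A 6-joint arm with a two-finger parallel gripper is mounted at the origin on the work surface. World frame = base frame: x ahead of the robot, y to its left, z up, the work surface at z = 0. Lengths are in mm, angles in rad, forces in N, time in s.
With the tool pointing down it reaches from about 400 to 925 mm from the base axis. Payload 12.5 kg.
Tool frame: the origin (TCP) lies between the finger pads; the fingertips stand 11 mm ahead of it and the grasp point (between the pads) lies 8 mm behind it (env.tip_extent is the distance from the TCP to the fingertips, in mm); x points along the fingers, z is the direction in which the jaws open and shut, and the axes are right-handed (so a half turn about x gives the same grasp; the last joint's range is limited). The gripper opens to 95 mm and grips with 3 to 60 N. Pads are 20 mm wide; open, the fingers measure 119 mm over their backs; the gripper's body (75 mm by 180 mm) begins 59 mm behind the grasp point.
Start: joints at [-1.282, 0.491, 1.559, -0, 1.092, -0.106], TCP at [240.413, -576.929, 225.661] pointing down, gripper open.
Joint ranges: [-3.1, 3.1], [-0.84, 2.19], [0.05, 2.79], [-1.13, 4.28], [0.06, 2.93], [-2.69, 2.69]. Speed limits (rad/s): [2.22, 2.22, 2.79, 3.14, 3.14, 3.14].

INTERFACE

Orientations are given as [roll, pitch, yaw] about the fixed x, y, z axes, in that order (R = Rz(yaw) Ry(pitch) Rx(roll)).
In Python, from cell import status, imaging, env gives the robot as it stands. The module is installed in compiled form; this text tells all that it offers.
- The arm moves only by the tool apply_moves, never from a script. Its argument "increments" is a list of rows, each a list of 5 numbers: the closure, from 0 (fully open) to 1 (shut), then the shift along the tool's x, y, z in mm, then the turn about the tool's x in degrees. A call has 1 to 10 rows; each row shifts and turns the commanded pose from where the row before left it, along the tool's axes as they then stand; what a row does not reach is not made up. A row lasts 1/10 s, in which the tool goes at most 50 mm and 8.59 degrees, less where a joint would pass 70% of its speed; a pose out of reach is approached as far as the arm can. A call with a gripper value outside its range is refused whole. The fingers move at their own pace and stop on an object; the grip force is fixed at half the most. Time passes only in rows, so rows that do not move let the fingers close. It gives the time, the measured TCP pose, the force and the opening at its end, in the units of the state.
- status.state(): the state, without advancing time (a new reading comes with each control period).
- imaging.read_camera(name): name is "scene" or "top"; returns a dict with "pixels" (400x640x3 uint8, red, green, blue), "fovy" (degrees; the focal length in pixels is half the picture's height over the tangent of half this angle, whatever the lens; pixels are square), "cx", "cy" (the principal point, pixels), "R" (3x3) and "t" (3): a world point X has camera coordinates R X + t. Camera axes: x right, y down, z forward; pixel columns grow to the right and rows downward; lengths in mm; the calibration is good to about 2 mm. A picture is of the moment at which its call begins. There is no depth.
- env.job_done(): hands the job in, once; it reports no verdict.
The state is a dict: "t": time; "joints": joint angles; "qvel": joint speeds; "tau": joint torques, N m; "eef_pos": TCP position; "tcp_rot": TCP orientation; "ft_force": force on the tool from outside, world axes, zero at the start; "moment": the same for the moment, N m; "opening": opening from 0.0 (shut) to 1.0 (fully open).
Only numpy, scipy, OpenCV 4.12 (cv2) and the standard library are available. Lean on these libraries where they do the work, as an engineer would, in place of code of your own. Each camera call takes 0.05 s, during which the arm holds its last target. There are 200 camera calls.

TASK

First clear the way for the splash-guard gate: stand the blue and the orange polish jar upright on the two free yellow marks of the low shelf, in a neat row beside the green jar. Then undo the gate's sagging barrel bolt: lift it by its red knob over the bent lip of the keeper while drawing it back, with the gate still shut, and swing the gate towards the robot until its free edge stands about 8 cm open. Finish still holding the gate there (its spring would shut it), the bolt drawn back, and leave the green jar and the other things on the bench alone.

Things in the scene. Friction and masses are not known exactly. Their poses are not given: they have to be found in the camera images.
- jar_blue_mid (a point): centre of the loose jar with the blue label and cap: upright round jar, 56 mm in diameter, 90 mm high, about 0.22 kg; the point lies half-way up on its axis (45 mm above its foot). Starts on the bench in front of the gate, in its way
- jar_orange_mid (a point): centre of the loose jar with the orange label and cap, same size and kind as the blue one; starts on the bench in front of the gate, beside the blue one (the two may be swapped)
- jar_green_mid (a point): centre of the loose jar with the green label and cap, same size; it stands on mark0 of the shelf and must stay there
- shelf: low wooden shelf, fixed, 110 mm (its x, depth) by 250 mm (its y), its flat top 60 mm above the bench; origin under its centre at bench level, z up. Three round yellow marks, 64 mm in diameter with a thin black edge, lie in a row along its y axis, 75 mm apart
- mark0 (a point): centre of the mark under the green jar, on the shelf's top, at the shelf's y = -75 mm (the right end as seen from the robot)
- mark1 (a point): centre of the middle mark, on the shelf's top; free at the start
- mark2 (a point): centre of the mark at the left end (shelf's y = +75 mm), on the shelf's top; free at the start
- guard: fixed blue splash-guard frame; origin on the bench under the middle of the shut gate; y runs along the gate from keeper post (-148 mm) to hinge post (+148), x away from the robot into the bay. Gate and posts 100 mm high, bay contents below 120. On the keeper post: two steel cheeks (top 136 mm) hold the bolt's nose sideways, and a lip bent up on the gate's side catches the nose's hooked underside
- gate_hinge (a point): fixed point on the gate's vertical hinge axis, at the height of the gate's top (100 mm above the bench); axes as the guard's
- gate (a joint): opening angle of the gate in rad: 0 shut, grows as its free edge swings towards the robot (-x of the guard) about the hinge (clockwise seen from above). A spring shuts it: about 0.2 N m when shut, 0.75 N m at 0.35 rad; it stays open only while held
- gate_edge (a point): top of the gate's free edge, 244 mm from the hinge axis, 100 mm above the bench; 8 cm of opening there is a gate angle of 0.33 rad
- bolt_knob (a point): centre of the bolt's red knob: upright round pin 18 mm thick, 58 mm high, 156 mm above the bench at rest (29 mm below its top), 188 mm from the hinge axis when the bolt is fully in; axes turn with the gate. The bolt lies along the gate's top, guided by two staples 28 mm wide across the gate, tops 155 mm above the bench, 47 mm from the knob (free edge side) and 100 mm (hinge side)
- bolt (a joint): how far the bolt is drawn back towards the hinge, in m: 0 fully in the keeper, 0.05 at the stop. With the bolt down, the lip stops it at about 0.005; nose and lip are clear of each other from 0.024 on, after which the gate can swing. Drawing takes about 2 N; it stays where it is left
- bolt_lift (a joint): how far the loose bolt is lifted, in m: 0 sagging at the bottom of its worn staples, 0.02 at the stop. It must be lifted more than 0.009 to clear the lip; it weighs about 0.25 kg and sinks back when let go
- pad: bystander: loose reddish-brown abrasive pad, a flat disc 90 mm in diameter, 22 mm high; origin at the centre of its underside
- spray: bystander: loose green bottle with a white cap, 52 mm in diameter, 150 mm high; origin at the centre of its underside
- ball_cup: bystander: loose black ring (ball rest), 100 mm in diameter, 30 mm high; origin at the centre of its underside

How it is judged:
By the outcome, as a careful person would: the job done as asked, in the order asked, and still so for the second after the job is handed in, while the arm keeps its last pose, push and grip.
It also fails if it takes over 69 s, if anything falls off the work surface, if the arm or the gripper's body presses on something with over 40 N, if the wrist force passes 120 N, or if a joint passes its speed limit or range.

## Working session

There is one attempt and no reset: what is moved stays moved. The work goes in short steps, Python scripts to look and compute and a tool call to move; the robot and the scene stay as the last step left them, time stands still between calls to the robot, and variables do not carry over. Pictures are saved under pics/ and viewed, about 8 in all and at most 12, crops included, and the job is handed in when it is done.

Besides the shell and the picture viewer there is one more tool, called by a JSON object that holds its "api" and its "payload". apply_moves: Moves the arm, as the interface text tells. Its arguments: {"type":"object","properties":{"increments":{"type":"array"}},"required":["increments"]}

```bash
mkdir -p pics; cat > h.py <<'E'
import numpy as np, cv2
from cell import status, imaging, env
def cam(n,save=None):
    c=imaging.read_camera(n)
    if save: cv2.imwrite('pics/'+save,c['pixels'][:,:,::-1])
    return c
def f(c): return 200/np.tan(np.radians(c['fovy'])/2)
def back(c,u,v,z):
    R=np.array(c['R']);t=np.array(c['t']);o=-R.T@t
    d=R.T@np.array([(u-c['cx'])/f(c),(v-c['cy'])/f(c),1]); return o+d*(z-o[2])/d[2]
def proj(c,X):
    p=np.array(c['R'])@np.array(X,float)+np.array(c['t']); return p[:2]/p[2]*f(c)+[c['cx'],c['cy']]
E
python3 - <<'E'
from h import *
a=cam('scene','s0.png');b=cam('top','t0.png')
for c in(a,b): print(c['fovy'],c['cx'],c['cy'],np.round(c['R'],3).tolist(),np.round(c['t'],1), np.round(-np.array(c['R']).T@c['t']))
print(status.state(),env.tip_extent)
E
```

```text
47.82689043976298 326.1145112143526 200.91759700676278 [[0.633, 0.774, 0.015], [0.614, -0.49, -0.619], [-0.471, 0.401, -0.785]] [-350.1 -279.2 1434.6] [1069. -441.  959.]
43.42440148067693 323.3147267115676 201.58466520643185 [[-0.011, -1.0, 0.001], [-0.99, 0.011, -0.143], [0.143, -0.002, -0.99]] [  11.6  578.7 1553.4] [ 351.    9. 1620.]
{'t': 0.1, 'joints': array([-1.28161530e+00,  4.91468709e-01,  1.55937443e+00, -2.29288197e-05,
        1.09169897e+00, -1.05558842e-01]), 'qvel': array([ 0.000661  , -0.00115342, -0.00252635, -0.00189177,  0.00131863,
       -0.00043095]), 'tau': array([ 3.36436475e-03, -6.13624978e+01, -2.58604789e+01,  6.94118324e-02,
        4.70501091e-02, -2.89121431e-05]), 'eef_pos': array([ 240.33800085, -576.72776402,  225.14402135]), 'tcp_rot': array([3.0574504 , 1.56984665, 1.88140452]), 'ft_force': array([ 0.91639241, -0.75679188,  0.02677808]), 'moment': array([-0.01220802,  0.03712245, -0.03541866]), 'opening': 0.998281714850255} 11.0
```

View pics/t0.png

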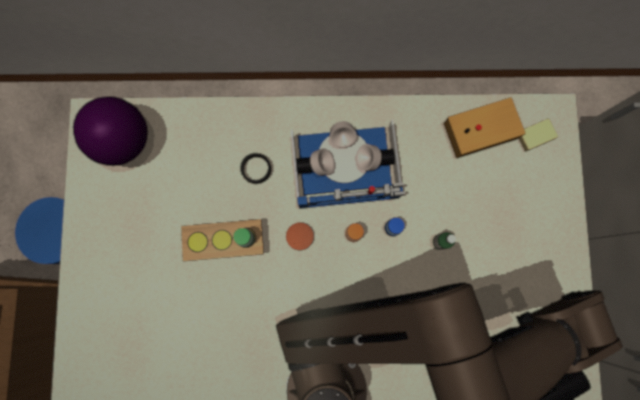

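View pics/s0.png

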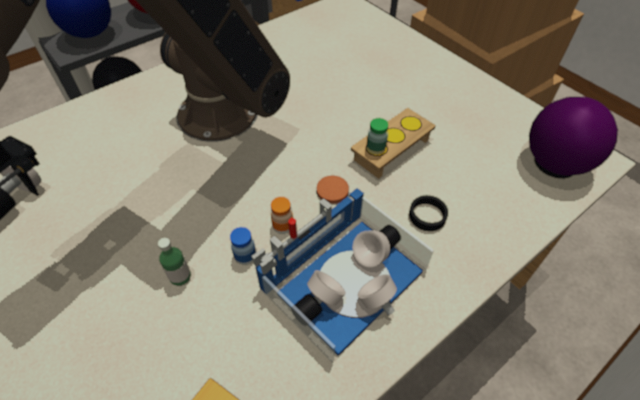

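The top view shows the shelf (~222,240, with the green jar at its right end), the orange jar (355,232), the blue jar (396,226), the gate (295–405,192) and the red knob (372,190). I'll enlarge it for accurate reading.

```bash
python3 - <<'E'
import cv2
t=cv2.imread('pics/t0.png')[170:270,170:420]; s=cv2.imread('pics/s0.png')[100:300,220:460]
cv2.imwrite('pics/t1.png',cv2.resize(t,None,fx=3.2,fy=3.2,interpolation=cv2.INTER_CUBIC))
cv2.imwrite('pics/s1.png',cv2.resize(s,None,fx=3,fy=3,interpolation=cv2.INTER_CUBIC))
E
```

```text
(no output)
```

View pics/t1.png

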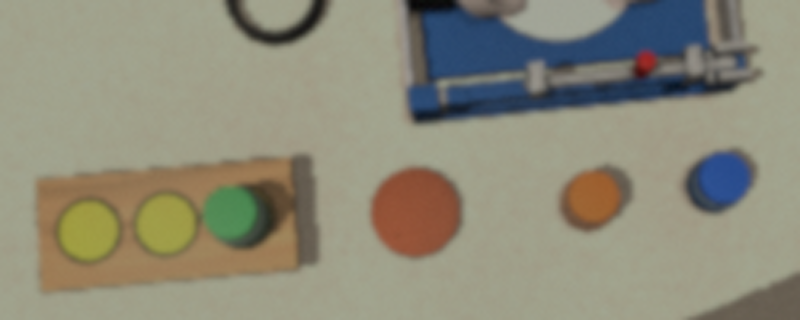

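View pics/s1.png

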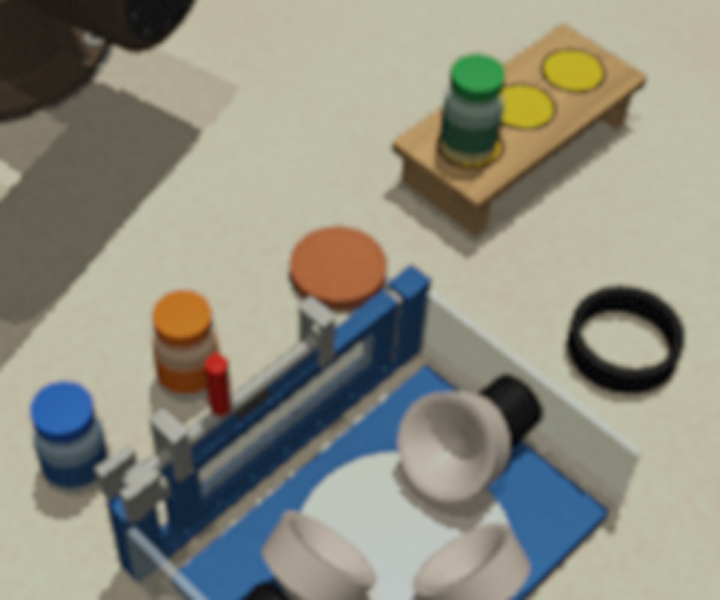

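```bash
python3 - <<'E'
from h import *
a=cam('scene');b=cam('top')
T=dict(mark2=(88,231,60),mark1=(166,223,60),green=(231,214,150),orange=(594,197,90),blue=(723,179,90),knob=(647,60,185),stH=(537,77,155),stF=(694,58,155),pad=(416,212,22))
S=dict(mark2=(573,70),mark1=(525,107),green=(478,76),orange=(183,310),blue=(63,405),knob=(217,362),stH=(317,312),stF=(173,427),pad=(338,264))
for k,(x,y,z) in T.items():
    p=back(b,(x+.5)/3.2-.5+170,(y+.5)/3.2-.5+170,z); q=back(a,(S[k][0]+.5)/3-.5+220,(S[k][1]+.5)/3-.5+100,z)
    print(k,np.round(p),np.round(q))
E
```

```text
mark2 [454. 398.  60.] [459. 398.  60.]
mark1 [461. 323.  60.] [467. 324.  60.]
green [462. 245. 150.] [473. 243. 150.]
orange [479. -91.  90.] [483. -88.  90.]
blue [ 495. -215.   90.] [ 501. -215.   90.]
knob [ 595. -136.  185.] [ 600. -135.  185.]
stH [585. -37. 155.] [592. -37. 155.]
stF [ 602. -182.  155.] [ 608. -181.  155.]
pad [472.  82.  22.] [482.  79.  22.]
```

```bash
cat >> h.py <<'E'
from scipy.spatial.transform import Rotation as Ro
def rot(s): return Ro.from_euler('xyz',s['tcp_rot'])
def go(x,y,z,jaw=None):
    """tool-axis shift to TCP target; turn (deg) to bring the jaw axis to world angle jaw (mod 180)"""
    s=status.state(); R=rot(s).as_matrix(); p=s['eef_pos']
    d=R.T@(np.array([x,y,z])-p); a=np.degrees(np.arctan2(R[1,2],R[0,2]))
    print('t',s['t'],'tcp',np.round(p,1),'jaw %.1f'%a,'shift',np.round(d,1),'F',np.round(s['ft_force'],1),'open',round(s['opening'],3),'j',np.round(s['joints'],2))
    if jaw is not None:  # tool x down: +turn about x lowers the world angle
        print('turn',np.round(-((jaw-a+90)%180-90),1))
E
python3 - <<'E'
from h import *
print(np.round(rot(status.state()).as_matrix(),3).tolist()); go(498,-215,226,90)
E
```

```text
[[-0.0, 0.923, 0.385], [0.001, 0.385, -0.923], [-1.0, 0.0, -0.001]]
t 0.2 tcp [ 240.4 -576.8  225.3] jaw -67.4 shift [  -0.5  377.  -234.9] F [-0.   0.6  0. ] open 1.002 j [-1.28  0.49  1.56 -0.    1.09 -0.11]
turn 22.6
```

{"api": "apply_moves", "payload": {"increments": [[0,0,20,-12,0],[0,0,38,-24,0],[0,0,40,-25,0],[0,0,40,-25,0],[0,0,40,-25,0],[0,0,40,-25,0],[0,0,40,-25,0],[0,0,40,-25,0],[0,0,40,-25,0],[0,0,39,-24,0]]}}

```text
t: 1.2
eef_pos: [498.9, -213.1, 225.7]
tcp_rot: [0.382, 1.571, -0.794]
ft_force: [0.3, -0.8, 0.0]
opening: 1.0
```

```bash
python3 - <<'E'
from h import *
go(498,-215,52,-67.4)
a=cam('scene','s2.png');b=cam('top','t2.png')
s=cv2.imread('pics/s2.png')[100:300,200:440];t=cv2.imread('pics/t2.png')[170:290,320:460]
s=cv2.resize(s,None,fx=2,fy=2,interpolation=2);t=cv2.resize(t,(280,240),interpolation=2)
o=np.zeros((400,760,3),np.uint8);o[:,:480]=s;o[:240,480:]=t;cv2.imwrite('pics/c2.png',o)
print(proj(a,status.state()['eef_pos']),proj(b,status.state()['eef_pos']))
E
```

```text
t 1.2 tcp [ 498.9 -213.1  225.7] jaw -67.4 shift [173.7  -1.5   1.3] F [ 0.3 -0.8  0. ] open 1.0 j [-0.53  0.37  1.76 -0.    1.01  0.65]
turn 0.0
[233.04313546 196.90785398] [401.17377061 219.19974958]
```

{"api": "apply_moves", "payload": {"increments": [[0,40,0,1,0],[0,50,-1,0,0],[0,45,0,0,0],[0,30,0,0,0],[0,9,0,0,0],[0.3,0,0,0,0],[1,0,0,0,0],[1,0,0,0,0],[1,0,0,0,0],[1,0,0,0,0]]}}

```text
t: 2.3
eef_pos: [497.8, -216.5, 52.6]
tcp_rot: [0.586, 1.569, -0.59]
ft_force: [1.6, -3.8, 2.1]
opening: 0.633
```

```bash
python3 - <<'E'
from h import *
go(498,-215,270,5.5)
a=cam('scene','s2.png');b=cam('top','t2.png')
s=cv2.imread('pics/s2.png')[100:300,200:440];t=cv2.imread('pics/t2.png')[170:290,320:460]
s=cv2.resize(s,None,fx=2,fy=2,interpolation=2);t=cv2.resize(t,(280,240),interpolation=2)
o=np.zeros((400,760,3),np.uint8);o[:,:480]=s;o[:240,480:]=t;cv2.imwrite('pics/c2.png',o)
E
```

```text
t 2.3 tcp [ 497.8 -216.5   52.6] jaw -67.4 shift [-217.4    0.9   -1. ] F [ 1.6 -3.8  2.1] open 0.633 j [-0.53  0.62  1.92 -0.    0.61  0.64]
turn -72.9
```

View pics/c2.png

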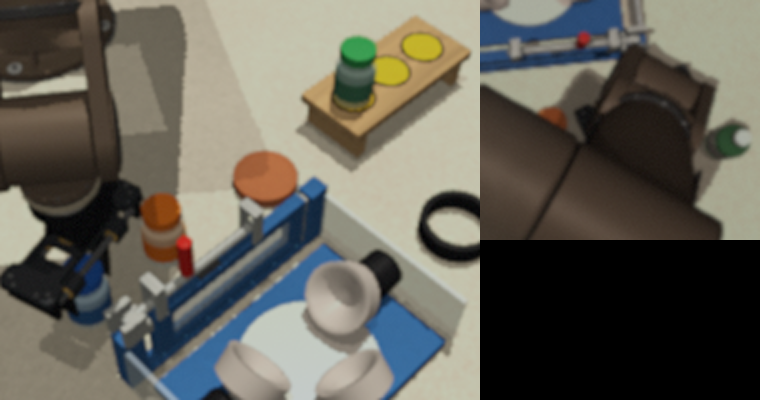

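The gripper holds the blue jar (~90,295 in the crop) with an opening of about 60 mm. Now I lift and turn it.

{"api": "apply_moves", "payload": {"increments": [[1,0,0,0,0],[1,-15,0,0,0],[1,-40,0,0,0],[1,-45,0,0,0],[1,-45,0,0,-4],[1,-45,0,0,-8],[1,-28,0,0,-8],[1,0,0,0,-8],[1,0,0,0,-8],[1,0,0,0,-8]]}}

```text
t: 3.4
eef_pos: [497.1, -216.0, 269.7]
tcp_rot: [3.07, 1.57, 2.667]
ft_force: [0.4, -0.4, -3.1]
opening: 0.579
```

{"api": "apply_moves", "payload": {"increments": [[1,0,0,0,-8],[1,0,0,0,-8],[1,0,0,0,-8],[1,0,0,0,-5],[1,0,0,0,0]]}}

```text
t: 3.9
eef_pos: [497.2, -216.1, 269.4]
tcp_rot: [2.553, 1.57, 2.653]
ft_force: [-0.0, -0.5, -2.2]
opening: 0.58
```

```bash
python3 - <<'E'
from h import *
go(457,398,270,5.5)
E
```

```text
t 3.9 tcp [ 497.2 -216.1  269.4] jaw 5.7 shift [-3.000e-01  6.151e+02  2.090e+01] F [-0.  -0.5 -2.2] open 0.58 j [-0.53  0.33  1.7  -0.    1.11 -0.63]
turn 0.2
```

{"api": "apply_moves", "payload": {"increments": [[1,0,20,1,0],[1,0,40,1,0],[1,0,45,2,0],[1,0,45,2,0],[1,0,45,2,0],[1,0,45,2,0],[1,0,45,2,0],[1,0,45,2,0],[1,0,45,2,0],[1,0,45,2,0]]}}

```text
t: 4.9
eef_pos: [473.6, 205.3, 269.6]
tcp_rot: [-2.544, 1.571, -2.449]
ft_force: [0.5, -0.6, -2.2]
opening: 0.586
```

{"api": "apply_moves", "payload": {"increments": [[1,0,45,1,0],[1,0,45,1,0],[1,0,45,1,0],[1,0,35,0,0],[1,0,20,0,0],[1,0,5,0,0],[1,0,0,0,0]]}}

```text
t: 5.6
eef_pos: [458.0, 397.6, 269.3]
tcp_rot: [-2.267, 1.57, -2.169]
ft_force: [-0.3, -0.1, -1.7]
opening: 0.582
```

```bash
python3 - <<'E'
from h import *
go(457,398,114,5.5)
a=cam('scene','s3.png')
s=a['pixels'][40:200,330:490,::-1];cv2.imwrite('pics/c3.png',cv2.resize(s,None,fx=3.5,fy=3.5,interpolation=2))
E
```

```text
t 5.6 tcp [458.  397.6 269.3] jaw 5.6 shift [155.3   0.6  -0.9] F [-0.3 -0.1 -1.7] open 0.582 j [ 0.61  0.43  1.55 -0.    1.17  0.51]
turn 0.1
```

View pics/c3.png

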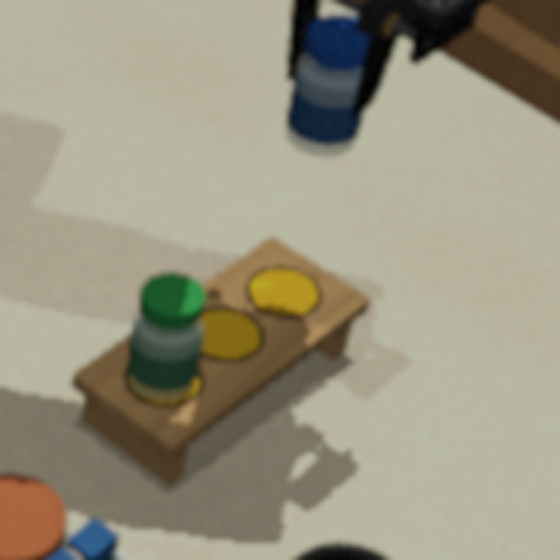

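The jar hangs upright in the jaws above mark2 (283,292 in the crop). Lowering it.

{"api": "apply_moves", "payload": {"increments": [[1,40,0,-1,0],[1,50,0,0,0],[1,38,0,0,0],[1,15,0,0,0],[1,8,0,0,0],[1,3,0,0,0],[1,2,0,0,0],[1,1,0,0,0]]}}

```text
t: 6.45
eef_pos: [457.6, 397.7, 113.6]
tcp_rot: [0.449, 1.569, 0.547]
ft_force: [0.0, -0.3, -2.2]
opening: 0.584
```

```bash
python3 - <<'E'
from h import *
go(457,398,113,5.5)
E
```

```text
t 6.45 tcp [457.6 397.7 113.6] jaw 5.6 shift [ 0.6  0.4 -0.6] F [ 0.  -0.3 -2.2] open 0.584 j [ 0.61  0.59  1.72 -0.    0.83  0.51]
turn 0.1
```

{"api": "apply_moves", "payload": {"increments": [[1,1,0,0,0],[1,1,0,0,0],[1,0,0,0,0]]}}

```text
t: 6.75
eef_pos: [457.5, 397.9, 112.4]
tcp_rot: [0.375, 1.569, 0.473]
ft_force: [-2.3, -3.7, 10.9]
opening: 0.579
```

Contact. Now I open the jaws and retreat upwards.

{"api": "apply_moves", "payload": {"increments": [[0.7,0,0,0,0],[0.3,0,0,0,0],[0,0,0,0,0],[0,0,0,0,0],[0,-20,0,0,0],[0,-45,0,0,0],[0,-50,0,0,0],[0,-45,0,0,0]]}}

```text
t: 7.55
eef_pos: [457.0, 397.7, 272.8]
tcp_rot: [0.355, 1.57, 0.453]
ft_force: [-0.1, 0.3, 0.3]
opening: 0.995
```

```bash
python3 - <<'E'
from h import *
go(481,-90,230,-67.4)
E
```

```text
t 7.55 tcp [457.  397.7 272.8] jaw 5.6 shift [  42.7 -487.7  -24. ] F [-0.1  0.3  0.3] open 0.995 j [ 0.61  0.42  1.55 -0.    1.17  0.51]
turn 73.0
```

{"api": "apply_moves", "payload": {"increments": [[0,0,-25,-2,0],[0,0,-42,-2,0],[0,0,-46,-2,0],[0,0,-46,-2,0],[0,0,-46,-2,0],[0,0,-46,-2,0],[0,0,-46,-2,0],[0,0,-46,-2,0],[0,0,-46,-3,0],[0,0,-46,-3,0]]}}

```text
t: 8.55
eef_pos: [477.7, -39.2, 270.8]
tcp_rot: [-0.415, 1.57, -0.317]
ft_force: [1.8, 0.3, -0.4]
opening: 1.002
```

{"api": "apply_moves", "payload": {"increments": [[0,0,-35,-2,0],[0,0,-18,0,4],[0,5,0,0,8],[0,5,0,0,8],[0,5,0,0,8],[0,5,0,0,8],[0,5,0,0,8],[0,5,0,0,8],[0,5,0,0,8],[0,5,0,0,8]]}}

```text
t: 9.55
eef_pos: [481.1, -90.3, 230.5]
tcp_rot: [0.448, 1.571, -0.647]
ft_force: [-0.4, 0.3, 0.2]
opening: 0.997
```

```bash
python3 - <<'E'
from h import *
go(481,-90,52,-67.4)
b=cam('scene','s4.png');cv2.imwrite('pics/c4.png',cv2.resize(b['pixels'][40:260,230:490,::-1],None,fx=2.6,fy=2.6,interpolation=2))
E
```

```text
t 9.55 tcp [481.1 -90.3 230.5] jaw -62.7 shift [178.5   0.   -0.3] F [-0.4  0.3  0.2] open 0.997 j [-0.32  0.29  1.88 -0.    0.97  0.77]
turn 4.7
```

View pics/c4.png

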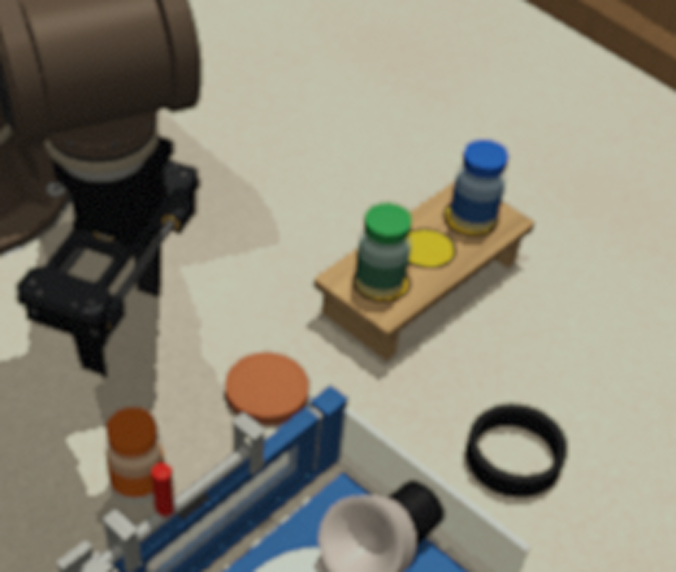

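The blue jar stands upright on mark2 (475,215 in the crop), in line with the green one. The orange jar comes next.

{"api": "apply_moves", "payload": {"increments": [[0,40,0,0,4],[0,50,0,0,0],[0,45,0,0,0],[0,32,0,0,0],[0,11,0,0,0],[0.3,0,0,0,0],[1,0,0,0,0],[1,0,0,0,0],[1,0,0,0,0],[1,0,0,0,0]]}}

```text
t: 10.6
eef_pos: [481.5, -90.4, 53.5]
tcp_rot: [0.792, 1.569, -0.366]
ft_force: [2.0, -5.3, 3.5]
opening: 0.634
```

{"api": "apply_moves", "payload": {"increments": [[1,0,0,0,0],[1,-15,0,0,0],[1,-40,0,0,0],[1,-45,0,0,0],[1,-45,0,0,-4],[1,-45,0,0,-8],[1,-28,0,0,-8],[1,0,0,0,-8],[1,0,0,0,-8],[1,0,0,0,-8]]}}

```text
t: 11.6
eef_pos: [480.6, -90.1, 270.7]
tcp_rot: [-3.02, 1.57, 2.879]
ft_force: [-0.3, 0.5, -2.7]
opening: 0.58
```

{"api": "apply_moves", "payload": {"increments": [[1,0,0,0,-8],[1,0,0,0,-8],[1,0,0,0,-8],[1,0,0,0,-5],[1,0,0,0,0]]}}

```text
t: 12.1
eef_pos: [480.7, -90.2, 270.4]
tcp_rot: [2.751, 1.57, 2.868]
ft_force: [1.0, -0.2, -2.8]
opening: 0.58
```

```bash
python3 - <<'E'
from h import *
go(464.5,323,270,5.5)
E
```

```text
t 12.1 tcp [480.7 -90.2 270.4] jaw 6.7 shift [  0.5 412.3  32. ] F [ 1.  -0.2 -2.8] open 0.58 j [-0.32  0.25  1.82 -0.    1.07 -0.44]
turn 1.2
```

{"api": "apply_moves", "payload": {"increments": [[1,0,20,2,1],[1,0,40,3,0],[1,0,45,4,0],[1,0,45,4,0],[1,0,45,4,0],[1,0,45,4,0],[1,0,45,4,0],[1,0,45,3,0],[1,0,40,2,0],[1,0,25,2,0]]}}

```text
t: 13.1
eef_pos: [473.0, 308.5, 270.3]
tcp_rot: [-3.13, 1.57, -3.033]
ft_force: [0.0, -0.6, -2.7]
opening: 0.579
```

{"api": "apply_moves", "payload": {"increments": [[1,0,13,0,0],[1,0,4,0,0],[1,0,0,0,0]]}}

```text
t: 13.4
eef_pos: [472.1, 322.4, 270.4]
tcp_rot: [-2.313, 1.57, -2.216]
ft_force: [0.5, -1.5, -3.7]
opening: 0.579
```

```bash
python3 - <<'E'
from h import *
go(464.5,323,113.3,5.5)
E
```

```text
t 13.4 tcp [472.1 322.4 270.4] jaw 5.6 shift [157.1   1.5  -7.4] F [ 0.5 -1.5 -3.7] open 0.579 j [ 0.48  0.37  1.63 -0.    1.14  0.39]
turn 0.1
```

{"api": "apply_moves", "payload": {"increments": [[1,40,1,-7,0],[1,50,0,0,0],[1,38,0,0,0],[1,15,0,0,0],[1,8,0,0,0],[1,4,0,0,0],[1,2,0,0,0],[1,1,0,0,0]]}}

```text
t: 14.2
eef_pos: [465.6, 323.1, 113.5]
tcp_rot: [0.306, 1.569, 0.404]
ft_force: [0.5, -3.7, 8.6]
opening: 0.582
```

```bash
python3 - <<'E'
from h import *
go(464.5,323,113,5.5)
E
```

```text
t 14.2 tcp [465.6 323.1 113.5] jaw 5.6 shift [ 0.5  0.  -1.1] F [ 0.5 -3.7  8.6] open 0.582 j [ 0.49  0.55  1.82 -0.    0.77  0.39]
turn 0.1
```

{"api": "apply_moves", "payload": {"increments": [[0.7,0,0,0,0],[0.3,0,0,0,0],[0,0,0,0,0],[0,0,0,0,0],[0,-20,0,0,0],[0,-45,0,0,0],[0,-50,0,0,0],[0,-45,0,0,0]]}}

```text
t: 15.0
eef_pos: [465.0, 323.2, 274.9]
tcp_rot: [0.333, 1.57, 0.431]
ft_force: [-0.6, -0.0, 0.5]
opening: 0.994
```

```bash
python3 - <<'E'
from h import *
go(597.5,-135.5,250,6.6)
E
```

```text
t 15.0 tcp [465.  323.2 274.9] jaw 5.6 shift [  24.9 -469.4   86.9] F [-0.6 -0.   0.5] open 0.994 j [ 0.49  0.36  1.64 -0.    1.14  0.39]
turn -1.0
```

{"api": "apply_moves", "payload": {"increments": [[0,0,-25,0,0],[0,0,-40,0,0],[0,0,-46,0,0],[0,0,-46,0,0],[0,0,-30,0,0],[0,0,0,0,0]]}}

```text
t: 15.6
eef_pos: [483.7, 134.3, 272.9]
tcp_rot: [-0.951, 1.57, -0.857]
ft_force: [-0.4, 0.2, 0.6]
opening: 1.001
```

```bash
python3 - <<'E'
from h import *
go(597.5,-135.5,250,6.6)
a=cam('scene','s5.png');b=cam('top','t5.png')
A=cv2.resize(a['pixels'][100:220,330:450,::-1],None,fx=3,fy=3,interpolation=2)
A2=cv2.resize(a['pixels'][180:300,240:340,::-1],None,fx=4,fy=4,interpolation=2)
B=cv2.resize(b['pixels'][165:225,290:420,::-1],None,fx=3,fy=3,interpolation=2)
o=np.zeros((560,790,3),np.uint8);o[:360,:360]=A;o[:480,380:780]=A2;o[365:545,:390][:, :380]=B[:, :380]
cv2.imwrite('pics/c5.png',o)
for c,z in((a,185),(b,185)):
    h=cv2.cvtColor(c['pixels'],cv2.COLOR_RGB2HSV).astype(int)
    m=((h[...,0]<5)|(h[...,0]>174))&(h[...,1]>190)&(h[...,2]>80)
    v,u=np.nonzero(m);print(len(v),u.min(),u.max(),v.min(),v.max(),u.mean(),v.mean())
E
```

```text
t 15.6 tcp [483.7 134.3 272.9] jaw 5.4 shift [  23.  -279.3   87.8] F [-0.4  0.2  0.6] open 1.001 j [ 0.14  0.27  1.79 -0.    1.09  0.04]
turn -1.2
95 289 295 219 237 292.3578947368421 227.66315789473686
21 370 480 125 191 452.8095238095238 141.95238095238096
```

View pics/c5.png

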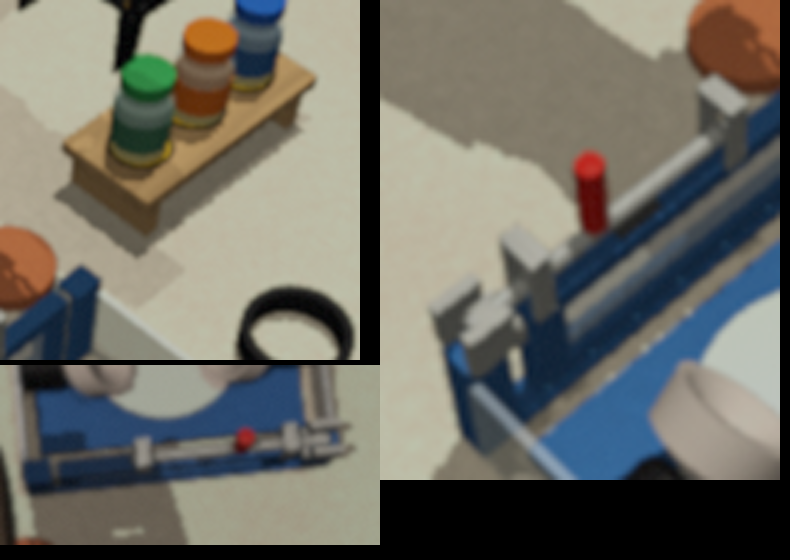

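The orange jar stands on mark1, giving a neat green/orange/blue row. The knob top is at the same pixels as before (scene ≈292.5,220.5), so the estimate holds.

{"api": "apply_moves", "payload": {"increments": [[0.3,0,-25,8,-1],[0.3,0,-40,13,0],[0.3,0,-46,15,0],[0.3,0,-46,15,0],[0.3,0,-46,15,0],[0.3,0,-42,13,0],[0.3,0,-25,9,0],[0.3,0,-9,0,0],[0.3,0,0,0,0]]}}

```text
t: 16.6
eef_pos: [602.7, -129.8, 272.1]
tcp_rot: [2.661, 1.57, 2.777]
ft_force: [-0.3, 0.3, -0.6]
opening: 0.704
```

```bash
python3 - <<'E'
from h import *
go(597.5,-135.5,160,6.6)
a=cam('scene','s6.png');b=cam('top','t6.png')
A=cv2.resize(a['pixels'][120:270,220:360,::-1],None,fx=4,fy=4,interpolation=2)
cv2.imwrite('pics/c6.png',A)
p=status.state()['eef_pos'];print((proj(a,p)-[220,120])*4)
E
```

```text
t 16.6 tcp [ 602.7 -129.8  272.1] jaw 6.6 shift [112.1  -5.1  -5.8] F [-0.3  0.3 -0.6] open 0.704 j [-0.32  0.44  1.52  0.    1.18 -0.43]
turn 0.0
[293.93538268 292.66659887]
```

View pics/c6.png

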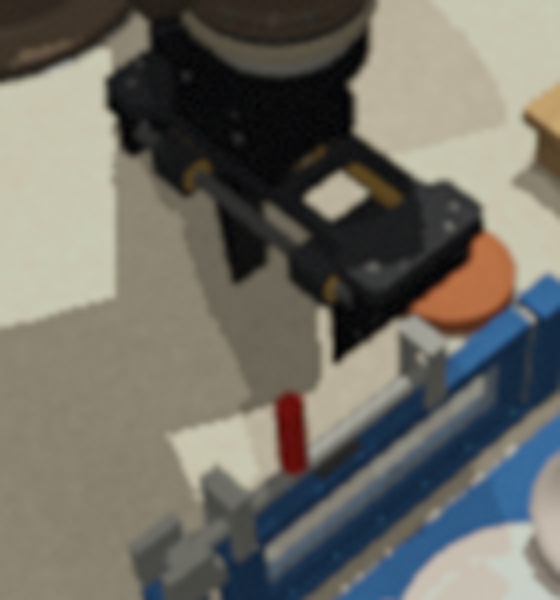

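The jaws straddle the knob line, knob at (290,430) in the crop. Descending.

{"api": "apply_moves", "payload": {"increments": [[0.3,30,-5,-6,0],[0.3,40,0,0,0],[0.3,27,0,0,0],[0.3,12,0,0,0],[0.3,0,0,0,0],[0.6,0,0,0,0],[0.7,0,0,0,0],[0.75,0,0,0,0],[0.8,0,0,0,0]]}}

```text
t: 17.6
eef_pos: [597.4, -135.9, 164.4]
tcp_rot: [-0.479, 1.57, -0.363]
ft_force: [-0.1, -0.2, 0.2]
opening: 0.418
```

```bash
python3 - <<'E'
from h import *
go(597.5,-135.5,163,6.6)
E
```

```text
t 17.6 tcp [ 597.4 -135.9  164.4] jaw 6.6 shift [1.4 0.4 0.1] F [-0.1 -0.2  0.2] open 0.418 j [-0.33  0.54  1.66 -0.    0.94 -0.45]
turn 0.0
```

{"api": "apply_moves", "payload": {"increments": [[0.75,0,0,0,0],[0.75,0,0,0,0],[0.8,0,0,0,0],[1,0,0,0,0],[1,0,0,0,0],[1,0,0,0,0]]}}

```text
t: 18.2
eef_pos: [597.4, -135.8, 163.7]
tcp_rot: [-0.451, 1.57, -0.335]
ft_force: [1.8, 0.5, 0.4]
opening: 0.181
```

{"api": "apply_moves", "payload": {"increments": [[1,-2,0,0,0],[1,-4,0,0,0],[1,-4,0,0,0],[1,-4,0,0,0],[1,0,0,0,0]]}}

```text
t: 18.7
eef_pos: [597.5, -135.8, 178.4]
tcp_rot: [-0.441, 1.57, -0.325]
ft_force: [1.6, 0.6, -1.6]
opening: 0.186
```

```bash
python3 - <<'E'
from h import *
go(597.4,-135.8,177.7,6.6)
E
```

```text
t 18.7 tcp [ 597.5 -135.8  178.4] jaw 6.6 shift [ 0.7  0.  -0.1] F [ 1.6  0.6 -1.6] open 0.186 j [-0.33  0.52  1.64  0.    0.97 -0.45]
turn 0.0
```

Lifted about 14 mm, with the bolt's weight showing (−1.6 to −2 N). Now I draw it back.

{"api": "apply_moves", "payload": {"increments": [[1,0,3,0,0],[1,0,6,0,0],[1,0,8,0,0],[1,0,8,0,0],[1,0,8,0,0],[1,0,6,0,0],[1,0,2,0,0],[1,0,0,0,0]]}}

```text
t: 19.5
eef_pos: [592.6, -94.5, 177.7]
tcp_rot: [1.126, 1.57, 1.242]
ft_force: [2.6, 1.2, -1.6]
opening: 0.186
```

```bash
python3 - <<'E'
from h import *
go(597.4-.115*41,-135.8+.993*41,177.7,6.6)
a=cam('scene','s7.png')
A=cv2.resize(a['pixels'][120:270,220:360,::-1],None,fx=4,fy=4,interpolation=2)
cv2.imwrite('pics/c7.png',A)
E
```

```text
t 19.5 tcp [592.6 -94.5 177.7] jaw 6.6 shift [-0.  -0.6  0.1] F [ 2.6  1.2 -1.6] open 0.186 j [-0.27  0.51  1.68  0.    0.96 -0.38]
turn 0.0
```

View pics/c7.png

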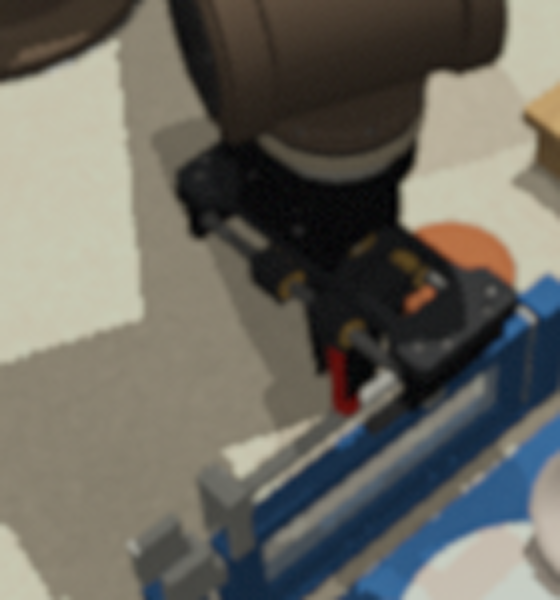

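The knob and bolt have come back about 41 mm, the nose has left the cheeks and the gate is still shut. Now I swing it along the arc, r≈147 mm.

{"api": "apply_moves", "payload": {"increments": [[1,0,0,-2.6,1],[1,0,0.1,-5.1,2],[1,0,0.1,-5.1,2],[1,0,0.1,-5.1,2],[1,0,0.1,-5.1,2]]}}

```text
t: 20.05
eef_pos: [569.5, -96.2, 177.7]
tcp_rot: [-0.058, 1.57, -0.103]
ft_force: [4.6, 0.2, -2.4]
opening: 0.183
```

```bash
python3 - <<'E'
from h import *
go(544.4,-92.1,177.7,-12.3)
E
```

```text
t 20.05 tcp [569.5 -96.2 177.7] jaw -2.5 shift [ -0.    2.9 -25.3] F [ 4.6  0.2 -2.4] open 0.183 j [-0.28  0.48  1.73  0.    0.93 -0.24]
turn 9.8
```

{"api": "apply_moves", "payload": {"increments": [[1,0,0.1,-5.1,2],[1,0,0.1,-5.1,2],[1,0,0.1,-5.1,2],[1,0,0.1,-5.1,2],[1,0,0.1,-5.1,2],[1,0,0,0,0],[1,0,0,0,0]]}}

```text
t: 20.75
eef_pos: [544.8, -93.0, 177.9]
tcp_rot: [-0.168, 1.569, -0.384]
ft_force: [5.7, -0.2, -1.3]
opening: 0.184
```

```bash
python3 - <<'E'
from h import *
go(544.4,-92.1,177.7,-12.3)
a=cam('scene','s8.png');b=cam('top','t8.png')
A=cv2.resize(a['pixels'][90:270,220:460,::-1],None,fx=3.3,fy=3.3,interpolation=2)
cv2.imwrite('pics/c8.png',A)
h=np.array([575.7,51.5,100]);u0=np.array([.115,-.993,0])
for d in(0,15,17,18.9,21):  # predicted gate edge pixel by opening angle
    q=h+244*Ro.from_euler('z',-d,degrees=True).apply(u0); print(d,(proj(a,q)-[220,90])*3.3)
E
```

```text
t 20.75 tcp [544.8 -93.  177.9] jaw -12.4 shift [ 0.2  0.8 -0.6] F [ 5.7 -0.2 -1.3] open 0.184 j [-0.29  0.44  1.79 -0.    0.9  -0.07]
turn -0.1
0 [179.85854132 550.02845181]
15 [127.48572362 487.14468605]
17 [122.32704009 478.1782044 ]
18.9 [117.83385195 469.57664065]
21 [113.33084547 459.99031123]
```

View pics/c8.png

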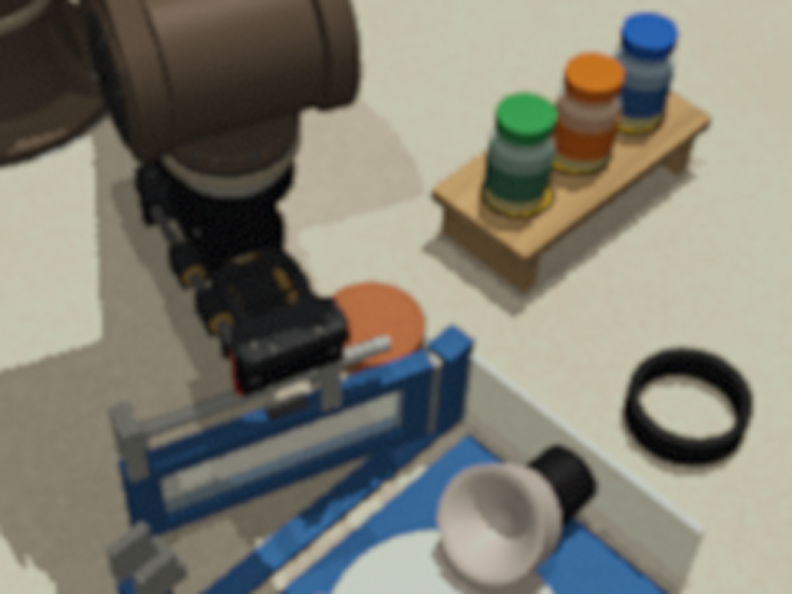

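The gate edge is at about (120,463), against (118,470) predicted for 0.33 rad. The bolt is still drawn and the jars are in a row, so I'm handing in.

```bash
python3 -c "
from h import *
env.job_done(); go(544.4,-92.1,177.7,-12.3)"
```

```text
the job is handed in; nothing more can be done
the job is handed in; nothing more can be done
```

The job is done and handed in at about 21 s of the 69 s allowed. My last checks before handing in agreed with each other; after that the robot gave no more readings.

- **Jars:** blue stands upright on mark2 and orange on mark1, in line with the green jar, which was not touched. The last picture shows all three upright in a row.
- **Bolt:** I lifted it about 14 mm and drew it back about 41 mm with the gate still shut. The last picture still shows it drawn back.
- **Gate:** it is held open by the knob with about 5.7 N on the tool, as the spring should give. The gripper's pose and the edge in the picture (seen at about (120,463), predicted (118,470)) both put it at about 0.33 to 0.35 rad, or 8 to 8.5 cm at the free edge.
- **Other things:** the pad and the ring had not moved in the last picture. The spray bottle was not in it, but the arm did not go near it after the first pickup.

The two cameras disagreed by about 4 to 11 mm in x throughout; I used their average. The highest force I read was about 12 N, when setting down the blue jar.

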